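# Load the last carton into the magazine and close the follower

## Robot

A 6-joint arm with a two-finger parallel gripper is mounted at the origin on the work surface. World frame = base frame: x ahead of the robot, y to its left, z up, the work surface at z = 0. Lengths are in m, angles in rad, forces in N, time in s.
With the tool pointing down it reaches from about 0.35 to 0.975 m from the base axis. Payload 4.9 kg.
Tool frame: the origin (TCP) lies at the very end of the fingers, on their centre line; the grasp point (between the pads) lies 19 mm behind it; z points along the fingers, x is the direction in which the jaws open and shut, and the axes are right-handed (so a half turn about z gives the same grasp; the last joint's range is limited). The gripper opens to 85 mm and grips with 20 to 120 N. Pads are 22 mm wide; open, the fingers measure 114 mm over their backs; the gripper's body (76 mm by 85 mm) begins 54 mm behind the grasp point. The pads swing forward as they close: fully open they stand 13 mm farther back than shut.
Start: joints at [-1.272, 0.053, 1.613, -0, 1.476, -0.119], TCP at [0.254, -0.571, 0.231] pointing down, gripper open.
Joint ranges: [-3.01, 3.01], [-1.01, 2.22], [0.06, 2.58], [-1.02, 4.17], [0.09, 2.62], [-3.14, 3.14]. Speed limits (rad/s): [2.57, 2.57, 3.14, 3.14, 3.14, 3.14].

## Interface

Orientations are given as a unit quaternion [w, x, y, z].
In Python, from plant import manip, imaging gives the robot as it stands.
- The arm moves only by the shell command python3 -m pendant 'ROWS'. ROWS is JSON, a list that holds one entry, the list of rows, each a list of 7 numbers: the turn, a rotation vector about the world's x, y, z in units of pi rad (1.0 is pi rad), then the shift along the world's x, y, z in units of 250 mm (1.0 is 250 mm), then the opening, from 0 (shut) to 1 (fully open). In form: [[[ax, ay, az, tx, ty, tz, claw], ...]]. A call has 1 to 20 rows; each row shifts and turns the commanded pose from where the row before left it; what a row does not reach is not made up. A row lasts 1/8 s, in which the tool goes at most 62.5 mm and 10.7 degrees, less where a joint would pass 70% of its speed; a pose out of reach is approached as far as the arm can. A call with a number of a shift or a turn outside -1 to 1 is refused whole. A call with a gripper value outside its range is refused whole. The fingers move at their own pace and stop on an object; the grip force is fixed at half the most. Time passes only in rows, so rows that do not move let the fingers close. It gives the time, the measured TCP pose, the force and the opening at its end, in the units of the state.
- manip.state(): the state, without advancing time (a new reading comes with each control period).
- imaging.grab_frame(name): name is "scene" or "top" or "wrist"; returns a dict with "frame" (420x560x3 uint8, blue, green, red), "mtx" (3x3 intrinsics, pixels), "world_to_cam" (4x4, takes a point from world to camera coordinates). Camera axes: x right, y down, z forward; pixel columns grow to the right and rows downward; lengths in m; the calibration is good to about 2 mm. A picture is of the moment at which its call begins. There is no depth.
- manip.job_done(): hands the job in, once; it reports no verdict.
The state is a dict: "time": time; "joint_pos": joint angles; "joint_vel": joint speeds; "joint_efforts": joint torques, N m; "tool_pos": TCP position; "tool_rot": TCP orientation; "contact_force": force on the tool from outside, world axes, zero at the start; "ft_torque": the same for the moment, N m; "gripper_width": opening from 0.0 (shut) to 1.0 (fully open).
Only numpy, scipy, OpenCV 4.12 (cv2) and the standard library are available. Lean on these libraries where they do the work, as an engineer would, in place of code of your own. Each camera call takes 0.05 s, during which the arm holds its last target. There are 200 camera calls.

## Task

Take the one tall carton out of the wooden stand and load it upright and edgewise into the open gap of the metal magazine, in line with the two cartons already there; keep hold of it until it stands on the channel floor, do not drop it in. Then slide the follower gently up the channel until the three cartons stand snug against the end plate with no gaps, without crushing them. Leave the short cartons and everything else where they are.

Things in the scene. Friction and masses are not known exactly. Their poses are not given: they have to be found in the camera images.
- carton: the tall carton to be loaded: cardboard box with a paper band, 60 mm wide (its x), 22 mm thick (its y), 80 mm tall (its z), about 0.11 kg. Origin: centre of its underside. It stands in one of the three slots of the stand (any of them), its width along the stand's x, its top 10 mm below the tops of the boards
- short_a: a short carton of the same make in another slot of the stand: 44 mm wide (x), 22 thick (y), 50 tall; not to be used. Origin: centre of its underside
- short_b: a second such short carton in the remaining slot; not to be used
- stand: fixed wooden slotted stand. Origin: centre of its underside. Base 84 mm (x) by 116 mm (y), 10 mm thick; four upright boards 48 mm wide (x), 8 mm thick (y), tops at z = 100 mm, at y = -51, -17, 17, 51 mm. The 26 mm slots between them, at y = -34, 0, 34 mm, are open at both x ends: the tall carton's narrow sides stick out 6 mm past the boards
- magazine: fixed metal carton magazine: straight channel along its y axis, open at the top. Origin: centre of the underside. Base 84 mm wide (x), y = -165 to +145 mm. Channel floor at z = 8 mm, 64 mm wide (x = -32 to 32 mm) between side guides that reach out to x = +-40 mm; guide tops at z = 103 mm, 15 mm above a tall carton standing inside. End plate at +y, inner face y = 120 mm
- row_place (a point): point on the channel floor at magazine y = 65 mm, where the centre of the loaded carton's underside ends. A full row of three fills y = 54 to 120 mm, each carton's y axis along the magazine's y (either way round)
- row_a: tall carton (60 x 22 x 80 mm, like the one to be loaded) standing loose in the magazine, next to the end plate. Origin: centre of its underside
- row_b: tall carton standing loose in the magazine next to row_a; its free face is at about y = 75 mm in the magazine's frame at the start
- follower (a joint): the follower, a carriage sliding along the magazine's channel: 0 to 0.18 m, growing towards the end plate. Its upright pushing face (58 mm wide, top 95 mm above the table) is at magazine y = value - 0.090 m: about 0.144 when it touches a full row of three. It slides with about 2 N of friction and stays where it is left
- follower_grip (a point): middle of the follower's wooden handle: a block 26 mm (magazine x) by 18 mm (magazine y) by 44 mm tall, its centre 138 mm above the table and 38 mm behind the pushing face (towards -y of the magazine), standing above the guides
- tray: bystander: white plastic tray of chocolates, 100 x 130 x 30 mm, towards the far edge of the table. Origin: centre of its underside
- jar: bystander: closed jar, 60 mm across, 100 mm tall. Origin: centre of its underside
- bowl: bystander: empty steel bowl, 120 mm across, 55 mm tall. Origin: centre of its underside
- spatula: bystander: hand spatula lying on the table. Origin near it, on or in it
- weight: bystander: brass cylinder 44 mm across, 35 mm tall. Origin: centre of its underside
- brush: bystander: hand brush lying on the table. Origin near it, on or in it
Mind the look-alikes: they are no part of the job. Leave any yellow look-alike of the row_b alone.

How it is judged:
On the way:
1. the tall carton, still held by the fingers, stands upright on the floor of the magazine's channel (underside less than 5 mm above it) (x of carton in the frame of magazine between -0.006 and 0.006 m and y of carton in the frame of magazine between -0.1 and 0.09 m and z of carton in the frame of magazine below 0.013 m and angle between carton's own z axis and vertical below 0.12 rad and contact force between the fingers and carton above 1 N), for 0.05 s.
At the end, for the whole second after the job is handed in: Tall carton upright (0.06 rad) on the channel floor, next in line after the other two, square (0.08 rad, 6 mm sideways), centre within 5 mm of magazine y = 65 mm; the other two upright and at the end plate; follower closed up (joint above 0.140, under 4 mm slack); all at rest (x of carton in the frame of magazine between -0.006 and 0.006 m and y of carton in the frame of magazine between 0.06 and 0.07 m and z of carton in the frame of magazine below 0.011 m and angle between the y axis of carton and the y axis of magazine, either way round below 0.08 rad and angle between each of carton, row_a, row_b's own z axis and vertical below 0.06 rad and linear speed of each of carton, row_a, row_b below 0.02 m/s and value of joint follower above 0.14 m and y of row_a in the frame of magazine above 0.105 m and y of row_b in the frame of magazine above 0.082 m); the robot touches nothing.
It fails at once if the cartons are crushed: more than 40 N between the loaded carton and the row (contact force between carton and row_b above 40 N).
It fails at once if a short carton or another bystander is moved more than 30 mm (distance of any of short_a, short_b, tray, jar, bowl, spatula, weight, brush from where it was at the start of the episode above 0.03 m).
It also fails if it takes over 69 s, if anything falls off the work surface, if the arm or the gripper's body presses on something with over 40 N, if the wrist force passes 120 N, or if a joint passes its speed limit or range.

## Working session

There is one attempt and no reset: what is moved stays moved. The work goes in short steps, Python scripts to look and compute and a shell command to move; the robot and the scene stay as the last step left them, time stands still between calls to the robot, and variables do not carry over. Pictures are saved under pics/ and viewed, about 8 in all and at most 12, crops included, and the job is handed in when it is done.

```bash
ls; mkdir -p pics; cat > h.py <<'E'
import numpy as np, cv2, json
from plant import manip, imaging
def grab(n,save=None):
    f=imaging.grab_frame(n)
    if save: cv2.imwrite('pics/'+save,f['frame'])
    np.savez('/tmp/'+n,**{k:np.array(f[k]) for k in f})
    return f
def load(n): return np.load('/tmp/'+n+'.npz')
def ray(f,u,v):
    M=np.array(f['world_to_cam']);R=M[:3,:3];t=M[:3,3]
    d=R.T@np.linalg.inv(f['mtx'])@np.array([u,v,1.]);return -R.T@t,d/np.linalg.norm(d)
def onz(f,u,v,z):
    o,d=ray(f,u,v);return o+d*(z-o[2])/d[2]
def proj(f,p):
    M=np.array(f['world_to_cam']);c=M[:3,:3]@np.array(p)+M[:3,3];q=np.array(f['mtx'])@c;return q[:2]/q[2]
E
python3 - <<'E'
from h import *
for n in('scene','top'):
    f=grab(n,n+'0.png'); print(n,ray(f,280,210))
print(manip.state())
E
```

```text
pics
scene (array([ 1.417721  , -0.27054403,  0.75396667]), array([-0.76900028,  0.24706685, -0.58957318]))
top (array([0.46730633, 0.02805176, 1.45880721]), array([ 0.06083302, -0.03797612, -0.99742526]))
{'time': 0.1, 'joint_pos': array([-1.27200683e+00,  5.32755767e-02,  1.61415783e+00,  2.30655414e-05,
        1.47599131e+00, -1.19007197e-01]), 'joint_vel': array([ 0.00029989, -0.00234274, -0.00396219, -0.00013537, -0.00227218,
       -0.0018126 ]), 'joint_efforts': array([ 3.46714996e-04, -3.94903851e+01, -3.71363962e+01, -1.48491704e-04,
        3.89182416e-03,  1.84332106e-05]), 'tool_pos': array([ 0.25342826, -0.57070016,  0.23019474]), 'tool_rot': array([-5.95782669e-04,  8.38374754e-01, -5.45093508e-01, -6.95906937e-04]), 'contact_force': array([-1.02650698, -0.51430053,  0.0278678 ]), 'ft_torque': array([-0.01919158, -0.00937998, -0.00039183]), 'gripper_width': 0.9998929100442273}
```

View pics/scene0.png

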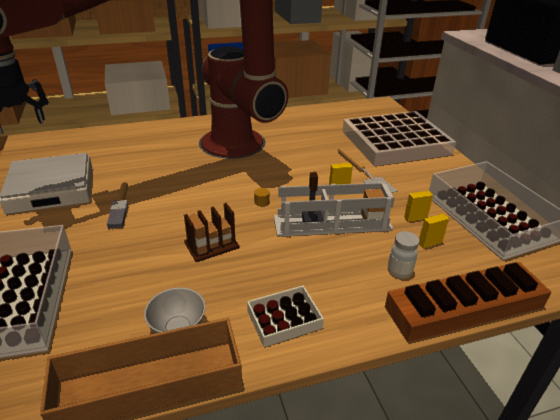

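View pics/top0.png

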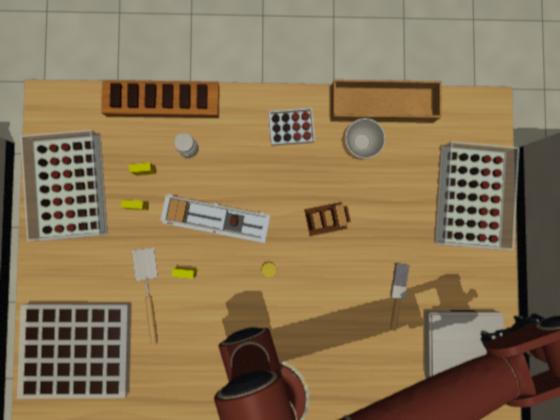

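The top view shows the stand at (327,218) and the magazine at (216,218), with its row end at the left (177,210) and the follower handle at (235,221). The yellow cartons at (140,167), (132,204) and (183,273) are look-alikes. Next I'll take a close crop of the stand and magazine from both views.

```bash
python3 - <<'E'
from h import *
t=load('top')['frame'];s=load('scene')['frame']
a=cv2.resize(t[185:250,155:355],None,fx=4,fy=4,interpolation=cv2.INTER_CUBIC)
b=cv2.resize(s[165:265,175:405],None,fx=800/230,fy=800/230,interpolation=cv2.INTER_CUBIC)[:340]
cv2.imwrite('pics/c1.png',np.vstack([a,b]))
E
```

```text
(no output)
```

View pics/c1.png

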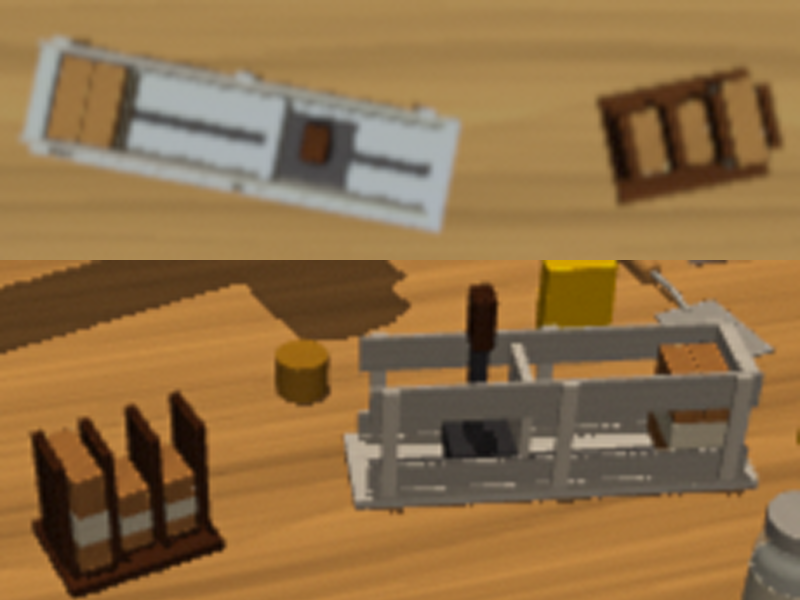

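The tall carton is the rightmost block in the top crop (742,122), which is full-image pixel (341,216). It stands higher than the two short cartons at (317,218) and (329,218). In the scene view it is the left one of the three. The other look-alikes are the row cartons at (177,211) and the yellow boxes. I'll compute coarse positions, then look from the wrist.

```bash
python3 - <<'E'
from h import *
f=load('top'); print(f['mtx'][0])
P=lambda u,v,z:onz(f,155+u/4,185+v/4,z)
print('carton',P(745,123,.09),'ends',P(737,83,.09),P(753,162,.09))
row=P(87,103,.088);h=P(317,135,.16);print('row',row,'handle',h)
d=(row-h)[:2];n=np.linalg.norm(d);yh=d/n;print('yaxis',yh,'ang',np.degrees(np.arctan2(-yh[0],yh[1])),'dist',n,'follower',.098-n+.038+.09)
o=row[:2]-.098*yh;print('mag origin',o)
for n,u,v in(('weight',268,270),('bowl',364,138),('spat2',400,280)):print(n,onz(f,u,v,0.02))
from scipy.spatial.transform import Rotation as R
q=manip.state()['tool_rot'];print(R.from_quat(np.roll(q,-1)).as_matrix())
f=grab('wrist');o,d=ray(f,280,210);print('wristcam',o,d)
E
```

```text
[484.48925963   0.         275.48000738]
carton [ 0.53557732 -0.19824722  0.09      ] ends [ 0.56401491 -0.19263877  0.09      ] [ 0.50791584 -0.20384527  0.09      ]
row [0.54686756 0.26708935 0.088     ] handle [0.52224153 0.10106455 0.16      ]
yaxis [0.1467222  0.98917774] ang -8.437020585974516 dist 0.16784122746243085 follower 0.058158772537569146
mag origin [0.53248879 0.17014993]
weight [0.37736552 0.00796356 0.02      ]
bowl [ 0.77462258 -0.27970241  0.02      ]
spat2 [ 0.34901413 -0.38447108  0.02      ]
[[ 4.05745167e-01 -9.13986100e-01 -5.17347086e-04]
 [-9.13984442e-01 -4.05745426e-01  1.75764700e-03]
 [-1.81637614e-03 -2.40309589e-04 -9.99998322e-01]]
wristcam [ 0.32195874 -0.54149321  0.37302945] [-0.26246127 -0.10532978 -0.95917658]
```

```bash
python3 -m pendant '[[[0,0,0.043,0.112,0.149,0.01,1],[0,0,0.043,0.112,0.149,0.01,1],[0,0,0.043,0.112,0.149,0.01,1],[0,0,0.043,0.112,0.149,0.01,1],[0,0,0.043,0.112,0.149,0.01,1],[0,0,0.043,0.112,0.149,0.01,1],[0,0,0.043,0.112,0.149,0.01,1],[0,0,0.043,0.112,0.149,0.01,1],[0,0,0.043,0.112,0.149,0.01,1],[0,0,0.043,0.112,0.149,0.01,1],[0,0,0,0,0,0,1],[0,0,0,0,0,0,1]]]'
python3 - <<'E'
from h import *
f=grab('wrist','w1.png');np.savez('/tmp/w1',**f);print(manip.state()['tool_pos'],ray(f,280,210), proj(f,[.5356,-.198,.09]))
E
```

```text
time: 1.65
tool_pos: [0.5332, -0.1989, 0.2559]
tool_rot: [0.0, 0.995, 0.099, -0.0]
contact_force: [-0.6, -0.7, 0.5]
gripper_width: 1.0
[ 0.53306849 -0.1992936   0.25593168] (array([ 0.52012115, -0.12705374,  0.39871544]), array([ 0.04576006, -0.27975503, -0.95898026])) [285.17708713 189.16557669]
```

View pics/w1.png

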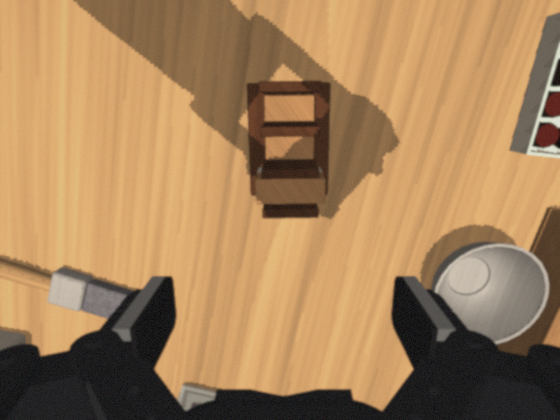

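The wrist view shows the tall carton between the last two boards, at about (291,188). The short ones are behind it at (290,107) and (290,147). I'll zoom in to pick its corners.

```bash
python3 - <<'E'
from h import *
f=load('w1');cv2.imwrite('pics/c2.png',cv2.resize(f['frame'][150:225,240:340],None,fx=8,fy=8,interpolation=cv2.INTER_CUBIC))
E
```

```text
(no output)
```

View pics/c2.png

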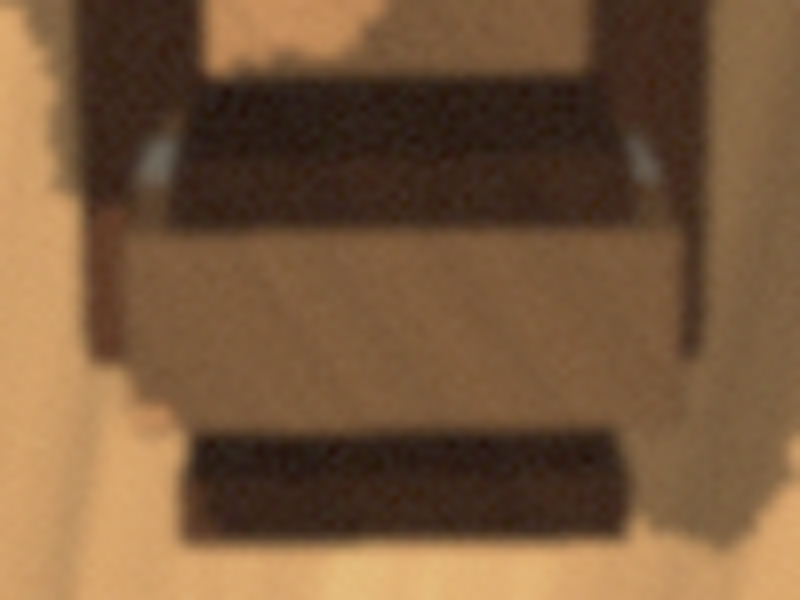

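```bash
python3 - <<'E'
from h import *
f=load('w1');P=lambda u,v,z:onz(f,240+(u+.5)/8-.5,150+(v+.5)/8-.5,z)
c=[P(*p,.09) for p in((126,228),(682,226),(690,430),(130,432))]
print(np.round(c,4));m=np.mean(c,0);print('centre',m)
w=c[1]-c[0];print('w',np.linalg.norm(w),'ang',np.degrees(np.arctan2(w[1],w[0])),'thick',np.linalg.norm(c[2]-c[1]))
b=[P(*p,.1) for p in((175,222),(632,222),(622,432),(190,432))];print('boards inner',np.mean(b,0),np.linalg.norm(b[1]-b[0]),np.linalg.norm(b[2]-b[1]))
w=b[1]-b[0];print(np.degrees(np.arctan2(w[1],w[0])))
s=manip.state();print(s['tool_pos'],(m[:2]-s['tool_pos'][:2])/.25)
E
```

```text
[[ 0.5088 -0.1935  0.09  ]
 [ 0.5666 -0.1817  0.09  ]
 [ 0.5726 -0.2034  0.09  ]
 [ 0.5132 -0.2155  0.09  ]]
centre [ 0.54030511 -0.1985392   0.09      ]
w 0.05895237446572116 ang 11.525879285813437 thick 0.02248371944191041
boards inner [ 0.53938309 -0.19606702  0.1       ] 0.04686314089723872 0.022339659773185572
11.316363961842987
[ 0.53306849 -0.1992936   0.25593168] [0.02894649 0.00301761]
```

```bash
python3 -m pendant '[[[0,0,0,0.028,0.003,-0.1,1],[0,0,0,0,0,-0.2,1],[0,0,0,0,0,-0.2,1],[0,0,0,0,0,-0.15,1],[0,0,0,0,0,-0.12,1],[0,0,0,0,0,-0.1,1],[0,0,0,0,0,0,1],[0,0,0,0,0,0,0.5],[0,0,0,0,0,0,0.5],[0,0,0,0,0,0,0.5],[0,0,0,0,0,0,0.5],[0,0,0,0,0,0,0.5]]]'
```

```text
time: 3.2
tool_pos: [0.5419, -0.1988, 0.0408]
tool_rot: [0.001, 0.995, 0.099, 0.001]
contact_force: [-1.1, -1.0, 6.2]
gripper_width: 0.697
```

```bash
python3 -m pendant '[[[0,0,0,0,0,0.05,0.5],[0,0,0,0,0,0.1,0.5],[0,0,0,0,0,0.15,0.5],[0,0,0,0,0,0.2,0.5],[0,0,-0.0285,0.108,0.169,0,0.5],[0,0,-0.0285,0.108,0.169,0,0.5],[0,0,-0.0285,0.108,0.169,0,0.5],[0,0,-0.0285,0.108,0.169,0,0.5],[0,0,0,0,0,0,0.5],[0,0,0,0,0,0,0.5]]]'
python3 - <<'E'
from h import *
f=grab('scene');w=grab('wrist');np.savez('/tmp/w2',**w)
a=cv2.resize(f['frame'][120:270,160:360],(500,375));cv2.imwrite('pics/c3.png',np.hstack([a,cv2.resize(w['frame'],(300,225)).copy() if 0 else cv2.copyMakeBorder(cv2.resize(w['frame'],(300,225)),0,150,0,0,cv2.BORDER_CONSTANT)]))
print(manip.state()['gripper_width'])
E
```

```text
time: 4.45
tool_pos: [0.6481, -0.0289, 0.1636]
tool_rot: [0.0, 0.997, -0.08, -0.0]
contact_force: [0.4, -0.9, -0.7]
gripper_width: 0.697
0.6933290988124264
```

View pics/c3.png

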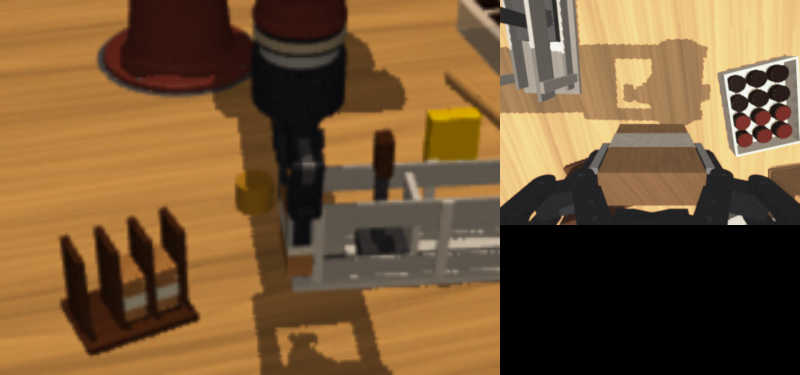

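The stand slot is empty and the carton hangs upright in the gripper, wrist view (652,165). I'll set it down on the clear table.

```bash
python3 -m pendant '[[[0,0,0,0,0,-0.12,0.5],[0,0,0,0,0,-0.16,0.5],[0,0,0,0,0,-0.13,0.5],[0,0,0,0,0,-0.06,0.5],[0,0,0,0,0,-0.03,0.5],[0,0,0,0,0,-0.02,0.5],[0,0,0,0,0,0,0.5]]]'
```

```text
time: 5.42
tool_pos: [0.6492, -0.0291, 0.0347]
tool_rot: [0.0, 0.997, -0.08, 0.001]
contact_force: [-0.1, -0.6, 0.4]
gripper_width: 0.694
```

```bash
python3 -m pendant '[[[0,0,0,0,0,-0.006,0.5],[0,0,0,0,0,-0.006,0.5],[0,0,0,0,0,0,0.5]]]'
```

```text
time: 5.8
tool_pos: [0.6486, -0.0289, 0.0309]
tool_rot: [0.0, 0.997, -0.08, 0.0]
contact_force: [-0.2, 0.0, -1.2]
gripper_width: 0.695
```

```bash
python3 -m pendant '[[[0,0,0,0,0,-0.004,0.5],[0,0,0,0,0,-0.004,0.5],[0,0,0,0,0,0,0.5]]]'
```

```text
time: 6.18
tool_pos: [0.6487, -0.0289, 0.0308]
tool_rot: [0.0, 0.997, -0.08, -0.0]
contact_force: [-5.9, 0.8, 9.0]
gripper_width: 0.698
```

```bash
python3 -m pendant '[[[0,0,0,0,0,0.004,0.8],[0,0,0,0,0,0,0.9],[0,0,0,0,0,0,1],[0,0,0,0,0,0.1,1],[0,0,0,0,0,0.2,1],[0,0,0,0,0,0.2,1],[0,0,0.0556,-0.013,0.08,0.064,1],[0,0,0.0556,-0.013,0.08,0.064,1],[0,0,0.0556,-0.013,0.08,0.064,1],[0,0,0.0556,-0.013,0.08,0.064,1],[0,0,0.0556,-0.013,0.08,0.064,1],[0,0,0.0556,-0.013,0.08,0.064,1],[0,0,0.0556,-0.013,0.08,0.064,1],[0,0,0.0556,-0.013,0.08,0.064,1],[0,0,0.0556,-0.013,0.08,0.064,1],[0,0,0,0,0,0,1],[0,0,0,0,0,0,1]]]'
python3 - <<'E'
from h import *
w=grab('wrist','w3.png');np.savez('/tmp/w3',**w);print(w['mtx'][0]);print(manip.state()['tool_pos'])
E
```

```text
time: 8.3
tool_pos: [0.6192, 0.1504, 0.2977]
tool_rot: [-0.0, 0.762, 0.648, -0.001]
contact_force: [-0.7, -0.3, 0.0]
gripper_width: 1.0
[369.79407899   0.         283.36724642]
[0.61908043 0.15025426 0.29739984]
```

View pics/w3.png

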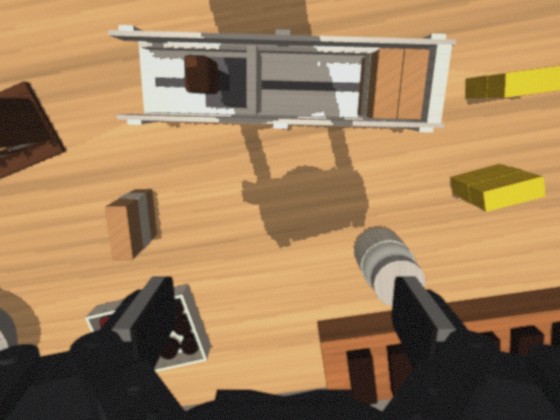

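The tall carton stands alone on the table, with its top at about (120,228). The magazine spans (110,35)–(455,130), the follower handle is at (200,74) and the row is at (400,85). I'll crop this for exact corners.

```bash
python3 - <<'E'
from h import *
f=load('w3')['frame'];a=cv2.resize(f[20:140,95:295],None,fx=4,fy=4,interpolation=cv2.INTER_CUBIC);a=a[:340]
b=cv2.resize(f[20:140,340:465],None,fx=3.2,fy=3.2,interpolation=cv2.INTER_CUBIC)[:260,:400]
c=cv2.resize(f[182:265,95:170],None,fx=4,fy=4,interpolation=cv2.INTER_CUBIC)[:,:300]
b=cv2.resize(f[25:140,345:460],None,fx=2.25,fy=2.25,interpolation=cv2.INTER_CUBIC)
o=np.zeros((600,800,3),np.uint8)
a=cv2.resize(f[20:140,95:295],(533,320),interpolation=cv2.INTER_CUBIC)
A=cv2.resize(f[15:145,95:460],(800,285),interpolation=cv2.INTER_CUBIC)
o[:285]=A
o[290:590,:300]=cv2.resize(f[190:265,95:170],(300,300),interpolation=cv2.INTER_CUBIC)
o[290:590,300:700]=cv2.resize(f[40:130,350:470],(400,300),interpolation=cv2.INTER_CUBIC)
cv2.imwrite('pics/c4.png',o)
E
```

```text
(no output)
```

View pics/c4.png

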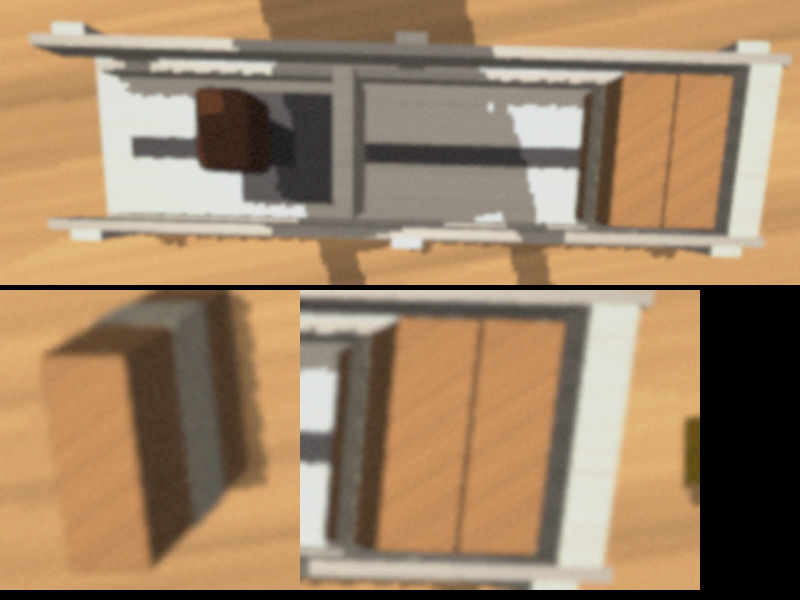

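```bash
cat > m.py <<'E'
from h import *
f=load('w3')
Q=lambda p,z,o,s,off:onz(f,o[0]+(p[0]-off[0]+.5)/s-.5,o[1]+(p[1]-off[1]+.5)/s-.5,z)[:2]
ang=lambda d:np.degrees(np.arctan2(d[1],d[0]))
R=[Q(p,.088,(350,40),10/3,(300,290)) for p in((400,320),(563,320),(538,553),(378,551))]
C=[Q(p,.08,(95,190),4,(0,290)) for p in((45,355),(125,350),(152,565),(70,570))]
A=lambda p,z:Q(p,z,(95,15),800/365,(0,0))
G=[A(p,.103) for p in((30,36),(790,54),(765,247),(48,230))]
for n,X in(('row',R),('carton',C),('guides',G)):
    X=np.array(X);print(n,'c',X.mean(0).round(4),'y-len',[np.linalg.norm(X[1]-X[0]).round(4),np.linalg.norm(X[2]-X[3]).round(4)],'x-len',[np.linalg.norm(X[3]-X[0]).round(4),np.linalg.norm(X[2]-X[1]).round(4)],'yaw by y',ang(X[1]-X[0])-90,ang(X[2]-X[3])-90,'by x',ang(X[3]-X[0]),ang(X[2]-X[1]))
g=np.array(G);yd=(g[1]-g[0]);yd/=np.linalg.norm(yd);y2=g[2]-g[3];y2/=np.linalg.norm(y2);yh=yd+y2;yh/=np.linalg.norm(yh);xh=np.array([yh[1],-yh[0]])
mid=np.mean(g,0);r=np.mean(R,0)
print('yaw',ang(yh)-90,'row offset from guide mid in x',(r-mid)@xh,'widths',(g[3]-g[0])@xh)
o=mid+xh*0; o=o+yh*((r-o)@yh-.098); print('origin',o)
for n,p,z in(('faceT',(354,70),.095),('faceB',(354,214),.095),('handleL',(197,130),.16),('rowfree',(610,150),.088)):
    q=A(p,z)-o;print(n,'mag x,y',q@xh,q@yh)
E
python3 m.py; python3 -c "
from h import *
s=manip.state();print(s['tool_pos'],s['tool_rot'],np.degrees(2*np.arctan2(s['tool_rot'][2],s['tool_rot'][1])))"
```

```text
row c [0.5505 0.268 ] y-len [np.float64(0.0429), np.float64(0.0444)] x-len [np.float64(0.0591), np.float64(0.0596)] yaw by y -9.276206955413016 -9.956295566599906 by x -10.88686282644852 -9.45388312543442
carton c [ 0.6493 -0.0275] y-len [np.float64(0.0205), np.float64(0.022)] x-len [np.float64(0.0592), np.float64(0.0591)] yaw by y -5.563097915127628 -5.475523392195754 by x -10.778747215954569 -9.36489051171775
guides c [0.531  0.1625] y-len [np.float64(0.2891), np.float64(0.291)] x-len [np.float64(0.0715), np.float64(0.0719)] yaw by y -10.51715198037546 -10.583754056824489 by x -11.23706110807552 -9.701564235786716
yaw -10.550453018599981 row offset from guide mid in x -0.00016431975909905871 widths 0.07150790750665147
origin [0.53270981 0.17164565]
faceT mag x,y -0.02763992432088832 -0.031566612883666564
faceB mag x,y 0.026952787320328277 -0.03149659132028951
handleL mag x,y -0.00021823069231073993 -0.07791605597956226
rowfree mag x,y -0.0006117854163604648 0.0731783567680539
[0.61908043 0.15025426 0.29739984] [-3.69830700e-04  7.61865182e-01  6.47734903e-01 -8.96842075e-04] 80.74212611238184
```

```bash
python3 -m pendant '[[[0,0,0,0.03,-0.179,-0.09,1],[0,0,0,0.03,-0.179,-0.09,1],[0,0,0,0.03,-0.179,-0.09,1],[0,0,0,0.028,-0.18,-0.09,1],[0,0,0,0,0,0,1],[0,0,0,0,0,-0.15,1],[0,0,0,0,0,-0.2,1],[0,0,0,0,0,-0.17,1],[0,0,0,0,0,-0.1,1],[0,0,0,0,0,-0.05,1],[0,0,0,0,0,0,1]]]'
```

```text
time: 9.72
tool_pos: [0.6484, -0.0279, 0.0408]
tool_rot: [-0.001, 0.761, 0.649, -0.0]
contact_force: [-0.3, -0.3, -0.2]
gripper_width: 1.003
```

```bash
python3 -m pendant '[[[0,0,0,0,0,0,0],[0,0,0,0,0,0,0],[0,0,0,0,0,0,0],[0,0,0,0,0,0,0],[0,0,0,0,0,0,0],[0,0,0,0,0,0.05,0],[0,0,0,0,0,0.15,0],[0,0,0,0,0,0.2,0],[0,0,0,0,0,0.2,0],[0,0,0,0,0,0.12,0],[0,0,-0.0067,-0.09,0.176,0,0],[0,0,0,-0.09,0.176,0,0],[0,0,0,-0.09,0.176,0,0],[0,0,0,-0.09,0.176,0,0],[0,0,0,-0.09,0.176,0,0],[0,0,0,0,0,0,0],[0,0,0,0,0,0,0],[0,0,0,0,0,0,0]]]'
python3 - <<'E'
from h import *
w=grab('wrist');np.savez('/tmp/w4',**w);s=manip.state();print(s['tool_pos'],s['tool_rot'],2*np.degrees(np.arctan2(s['tool_rot'][2],s['tool_rot'][1])))
cv2.imwrite('pics/w4.png',w['frame'])
E
```

```text
time: 11.98
tool_pos: [0.5368, 0.1907, 0.2213]
tool_rot: [0.0, 0.768, 0.64, -0.0]
contact_force: [-0.5, -0.2, -0.4]
gripper_width: 0.254
[0.53685336 0.19070681 0.22132225] [ 7.52153951e-05  7.68360181e-01  6.40017669e-01 -1.01643442e-04] 79.5862747884542
```

View pics/w4.png

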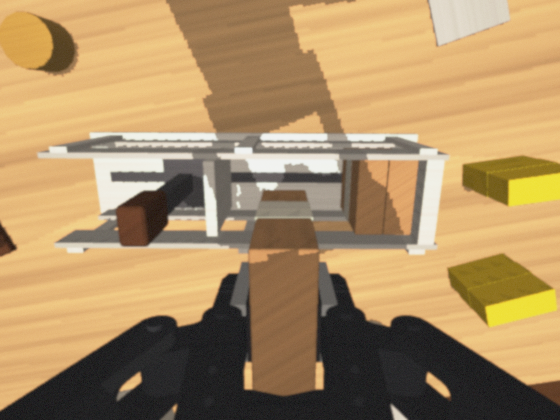

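```bash
python3 - <<'E'
from h import *
f=load('w4')['frame'];cv2.imwrite('pics/c5.png',cv2.resize(f[125:275,180:380],(800,600),interpolation=cv2.INTER_CUBIC))
E
```

```text
(no output)
```

View pics/c5.png

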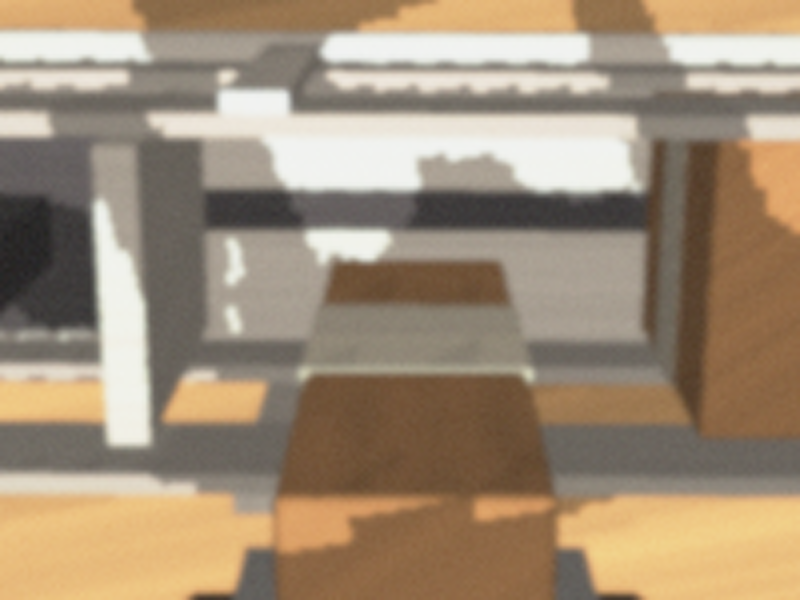

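```bash
python3 - <<'E'
from h import *
f=load('w4');A=lambda u,v,z:onz(f,180+(u+.5)/4-.5,125+(v+.5)/4-.5,z)[:2]
s=manip.state()['tool_pos']
a=np.radians(10.4);yh=np.array([np.sin(a),np.cos(a)]);xh=np.array([yh[1],-yh[0]])
L=lambda p:((p-s[:2])@xh*1e3).round(1)
Y=lambda p:((p-s[:2])@yh*1e3).round(1)
for v in(113,138,474,492):print('rail',v,[L(A(u,v,.103)) for u in(10,600)])
zb=s[2]-.0408
for n,v,z,us in(('bot',262,zb,(333,502)),('top',495,zb+.08,(277,553))):
  for u in us:print(n,L(A(u,v,z)),Y(A(u,v,z)))
for u in(205,) :print('face',Y(A(u,140,.095)))
print('followerTop',[Y(A(u,300,.095)) for u in(105,150)],'rowedge',[Y(A(708,300,.088))])
E
```

```text
rail 113 [np.float64(-37.2), np.float64(-37.2)]
rail 138 [np.float64(-32.8), np.float64(-32.8)]
rail 474 [np.float64(30.8), np.float64(30.8)]
rail 492 [np.float64(34.5), np.float64(34.5)]
bot -28.8 -10.7
bot -28.8 10.8
top -29.8 -10.6
top -29.8 10.2
face -38.6
followerTop [np.float64(-58.7), np.float64(-50.2)] rowedge [np.float64(56.2)]
```

```bash
python3 -m pendant '[[[0,0,0,-0.0056,0.001,0,0],[0,0,0,0,0,-0.1,0],[0,0,0,0,0,-0.12,0],[0,0,0,0,0,-0.06,0],[0,0,0,0,0,-0.04,0],[0,0,0,0,0,-0.04,0],[0,0,0,0,0,0,0]]]'
```

```text
time: 12.9
tool_pos: [0.5348, 0.192, 0.1309]
tool_rot: [-0.0, 0.768, 0.641, -0.0]
contact_force: [-0.9, -0.1, -1.4]
gripper_width: 0.249
```

```bash
python3 -m pendant '[[[0,0,0,0,0,-0.06,0],[0,0,0,0,0,-0.1,0],[0,0,0,0,0,-0.08,0],[0,0,0,0,0,-0.04,0],[0,0,0,0,0,-0.02,0],[0,0,0,0,0,0,0]]]'
```

```text
time: 13.65
tool_pos: [0.5352, 0.1921, 0.0565]
tool_rot: [0.0, 0.768, 0.641, 0.0]
contact_force: [0.1, -0.7, -0.8]
gripper_width: 0.252
```

```bash
python3 -m pendant '[[[0,0,0,0,0,-0.01,0],[0,0,0,0,0,-0.01,0],[0,0,0,0,0,0,0]]]'
```

```text
time: 14.02
tool_pos: [0.5349, 0.192, 0.0513]
tool_rot: [-0.0, 0.768, 0.641, -0.0]
contact_force: [-0.8, 0.6, -1.3]
gripper_width: 0.246
```

```bash
python3 -m pendant '[[[0,0,0,0,0,-0.006,0],[0,0,0,0,0,-0.004,0],[0,0,0,0,0,0,0]]]'
```

```text
time: 14.4
tool_pos: [0.5353, 0.1921, 0.0501]
tool_rot: [0.0, 0.768, 0.641, 0.0]
contact_force: [-2.9, -0.2, 5.6]
gripper_width: 0.25
```

```bash
python3 -m pendant '[[[0,0,0,0,0,-0.004,0],[0,0,0,0,0,0,0]]]'
```

```text
time: 14.65
tool_pos: [0.5353, 0.1922, 0.0501]
tool_rot: [0.0, 0.768, 0.641, -0.0]
contact_force: [-5.6, -1.6, 10.7]
gripper_width: 0.251
```

```bash
python3 -m pendant '[[[0,0,0,0,0,0.004,0],[0,0,0,0,0,0,0.35],[0,0,0,0,0,0,0.45],[0,0,0,0,0,0,0.5],[0,0,0,0,0,0.06,0.5],[0,0,0,0,0,0.15,0.5],[0,0,0,0,0,0.2,0.5],[0,0,0,0,0,0.2,0.5],[0,0,0,-0.02,-0.12,0.04,0.6],[0,0,0,-0.02,-0.12,0,0.6],[0,0,0,-0.022,-0.121,0,0.6],[0,0,0,0,0,0,0.6],[0,0,0,0,0,0,0.6]]]'
python3 - <<'E'
from h import *
w=grab('wrist');np.savez('/tmp/w5',**w);t=grab('scene')
cv2.imwrite('pics/c6.png',np.hstack([cv2.resize(w['frame'][:,60:500],(440,420)),cv2.resize(t['frame'][150:250,260:410],(360,240)).copy() if 0 else cv2.copyMakeBorder(cv2.resize(t['frame'][150:250,260:410],(360,240)),0,180,0,0,cv2.BORDER_CONSTANT)]))
print(manip.state()['tool_pos'],manip.state()['gripper_width'])
E
```

```text
time: 16.27
tool_pos: [0.5197, 0.1022, 0.2121]
tool_rot: [0.0, 0.768, 0.641, 0.001]
contact_force: [0.7, -0.1, 1.3]
gripper_width: 0.599
[0.51958574 0.10252246 0.21160297] 0.5978205097276444
```

View pics/c6.png

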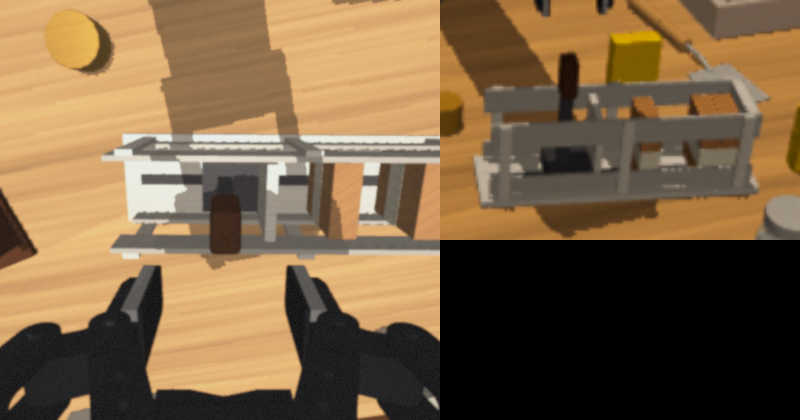

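The carton stands upright in the channel, scene view (645,130), between the follower and the row. The handle at (225,225) is centred between the fingers, so I'll grip it and push.

```bash
python3 -m pendant '[[[0,0,0,0,0,-0.1,0.6],[0,0,0,0,0,-0.14,0.6],[0,0,0,0,0,-0.12,0.6],[0,0,0,0,0,0,0],[0,0,0,0,0,0,0],[0,0,0,0,0,0,0],[0,0,0,0,0,0,0],[0,0,0,0,0,0,0]]]'
```

```text
time: 17.38
tool_pos: [0.5199, 0.102, 0.1223]
tool_rot: [0.0, 0.768, 0.641, 0.001]
contact_force: [-1.4, 1.5, 0.5]
gripper_width: 0.204
```

```bash
python3 -m pendant '[[[0,0,0,0.003,0.018,0,0],[0,0,0,0.007,0.036,0,0],[0,0,0,0.007,0.036,0,0],[0,0,0,0.007,0.036,0,0],[0,0,0,0.003,0.016,0,0],[0,0,0,0.003,0.016,0,0],[0,0,0,0.003,0.016,0,0],[0,0,0,0.003,0.016,0,0],[0,0,0,0.003,0.016,0,0],[0,0,0,0.003,0.016,0,0],[0,0,0,0.003,0.016,0,0],[0,0,0,0.003,0.016,0,0],[0,0,0,0.003,0.016,0,0],[0,0,0,0,0,0,0]]]'
```

```text
time: 19.12
tool_pos: [0.5328, 0.1702, 0.1223]
tool_rot: [0.0, 0.768, 0.641, 0.001]
contact_force: [-2.7, 1.0, 5.0]
gripper_width: 0.205
```

```bash
python3 -m pendant '[[[0,0,0,0.0015,0.008,0,0],[0,0,0,0.0015,0.008,0,0],[0,0,0,0.0015,0.008,0,0],[0,0,0,0.0015,0.008,0,0],[0,0,0,0.0015,0.008,0,0],[0,0,0,0.0015,0.008,0,0],[0,0,0,0,0,0,0]]]'
```

```text
time: 20.0
tool_pos: [0.5351, 0.1819, 0.1223]
tool_rot: [0.0, 0.768, 0.641, 0.001]
contact_force: [-2.3, -1.5, 5.0]
gripper_width: 0.205
```

```bash
python3 -m pendant '[[[0,0,0,0.0007,0.004,0,0],[0,0,0,0.0007,0.004,0,0],[0,0,0,0,0,0,0]]]'
```

```text
time: 20.38
tool_pos: [0.5354, 0.1838, 0.1223]
tool_rot: [0.0, 0.768, 0.641, 0.0]
contact_force: [-2.5, -1.2, 4.8]
gripper_width: 0.205
```

```bash
python3 -m pendant '[[[0,0,0,0.0007,0.004,0,0],[0,0,0,0,0,0,0]]]'
```

```text
time: 20.62
tool_pos: [0.5356, 0.1848, 0.1223]
tool_rot: [0.0, 0.768, 0.641, 0.0]
contact_force: [-3.0, -1.4, 5.6]
gripper_width: 0.202
```

```bash
python3 -m pendant '[[[0,0,0,0.0007,0.004,0,0],[0,0,0,0,0,0,0]]]'
```

```text
time: 20.88
tool_pos: [0.5357, 0.1858, 0.1223]
tool_rot: [0.0, 0.768, 0.641, 0.0]
contact_force: [-1.8, -1.7, 5.5]
gripper_width: 0.202
```

```bash
python3 -m pendant '[[[0,0,0,0.0004,0.002,0,0],[0,0,0,0.0004,0.002,0,0],[0,0,0,0,0,0,0]]]'
```

```text
time: 21.25
tool_pos: [0.536, 0.1867, 0.1223]
tool_rot: [0.0, 0.768, 0.641, 0.0]
contact_force: [-2.8, -1.8, 4.5]
gripper_width: 0.202
```

```bash
python3 -m pendant '[[[0,0,0,0.0004,0.002,0,0],[0,0,0,0,0,0,0]]]'
```

```text
time: 21.5
tool_pos: [0.536, 0.1872, 0.1223]
tool_rot: [0.0, 0.768, 0.641, 0.0]
contact_force: [-3.0, -1.5, 5.6]
gripper_width: 0.202
```

```bash
python3 -m pendant '[[[0,0,0,0.0004,0.002,0,0],[0,0,0,0.0004,0.002,0,0],[0,0,0,0,0,0,0]]]'
```

```text
time: 21.88
tool_pos: [0.5361, 0.1878, 0.1224]
tool_rot: [0.001, 0.768, 0.641, 0.0]
contact_force: [-2.3, -3.9, 6.9]
gripper_width: 0.204
```

```bash
python3 -m pendant '[[[0,0,0,0.0004,0.002,0,0],[0,0,0,0,0,0,0]]]'
```

```text
time: 22.12
tool_pos: [0.5362, 0.1882, 0.1223]
tool_rot: [0.001, 0.768, 0.641, -0.0]
contact_force: [-3.8, -3.3, 5.5]
gripper_width: 0.203
```

```bash
python3 - <<'E'
from h import *
w=grab('wrist');np.savez('/tmp/w6',**w)
cv2.imwrite('pics/c7.png',cv2.resize(w['frame'][100:300,150:420],(800,592),interpolation=cv2.INTER_CUBIC))
E
```

```text
(no output)
```

View pics/c7.png

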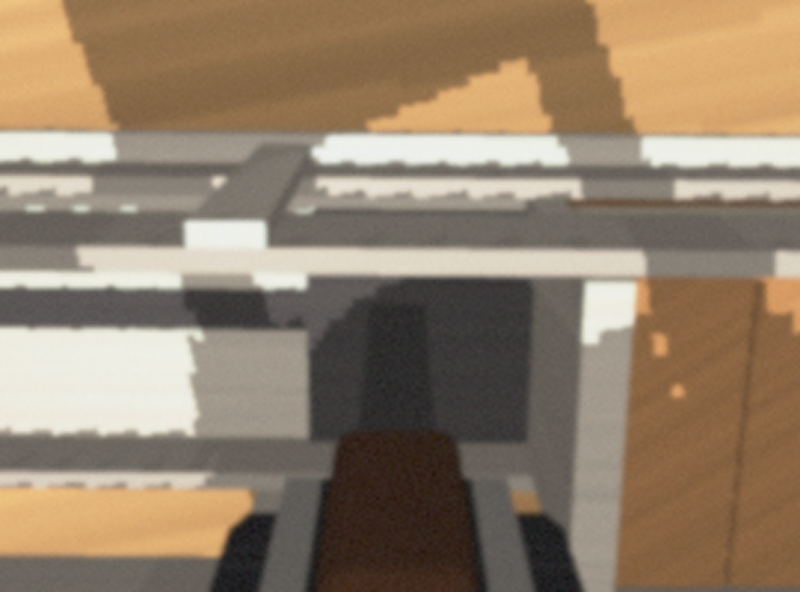

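The follower face, the loaded carton and row_b show no gap, with joints at (635,450) and (745,450). I'll keep nudging until the end plate resists.

```bash
python3 -m pendant '[[[0,0,0,0.0004,0.002,0,0],[0,0,0,0,0,0,0]]]'
```

```text
time: 22.42
tool_pos: [0.5362, 0.1882, 0.1223]
tool_rot: [0.001, 0.768, 0.641, -0.001]
contact_force: [-4.8, -5.7, 6.5]
gripper_width: 0.203
```

```bash
python3 -m pendant '[[[0,0,0,0.0004,0.002,0,0],[0,0,0,0,0,0,0]]]'
```

```text
time: 22.68
tool_pos: [0.5362, 0.1882, 0.1224]
tool_rot: [0.001, 0.768, 0.641, -0.001]
contact_force: [-4.9, -7.3, 6.9]
gripper_width: 0.2
```

The position has stopped at 0.1882 and the force is rising, so the row is against the end plate. I'll relax, release and retreat.

```bash
python3 -m pendant '[[[0,0,0,-0.0004,-0.003,0,0],[0,0,0,0,0,0,0],[0,0,0,0,0,0,0.3],[0,0,0,0,0,0,0.45],[0,0,0,0,0,0,0.5],[0,0,0,0,0,0.06,0.5],[0,0,0,0,0,0.15,0.5],[0,0,0,0,0,0.2,0.5],[0,0,0,0.05,-0.1,0.2,0.5],[0,0,0,0.05,-0.15,0.1,0.5],[0,0,0,0,0,0,0.5],[0,0,0,0,0,0,0.5]]]'
python3 - <<'E'
from h import *
w=grab('wrist');t=grab('scene')
np.savez('/tmp/w7',**w)
cv2.imwrite('pics/c8.png',np.hstack([w['frame'][:, 60:],cv2.copyMakeBorder(cv2.resize(t['frame'][160:250,265:405],(300,193)),0,227,0,0,cv2.BORDER_CONSTANT)]))
print(manip.state()['tool_pos'])
E
```

```text
time: 24.18
tool_pos: [0.5605, 0.1263, 0.2986]
tool_rot: [-0.0, 0.768, 0.641, -0.0]
contact_force: [-0.2, 0.1, -0.3]
gripper_width: 0.501
[0.55995327 0.12672484 0.29735181]
```

The viewing limit is reached, so I'll do the last check numerically: a cardboard-coloured mask inside the channel, projected at z = 88 mm, gives the row's extent.

```bash
python3 - <<'E'
from h import *
f=load('w7');img=f['frame'];o=np.array([.5321,.1702]);a=np.radians(10.4);yh=np.array([np.sin(a),np.cos(a)]);xh=np.array([yh[1],-yh[0]])
# sample along mag y at three mag x lines, z=.088
for x in(-.015,0,.015):
    out=[]
    for y in np.arange(.040,.130,.003):
        u,v=proj(f,[*(o+x*xh+y*yh),.088]); iu,iv=int(round(u)),int(round(v))
        if 0<=iu<560 and 0<=iv<420:
            b,g,r=img[iv,iu].astype(int); out.append(f"{y*1e3:.0f}:{'#' if r-b>35 else '.'}{r}")
    print(x,' '.join(out))
E
```

```text
-0.015 40:.98 43:.99 46:.97 49:.120 52:.226 55:.228 58:#218 61:#206 64:#207 67:#205 70:#204 73:#199 76:#205 79:#187 82:#206 85:#204 88:#203 91:#203 94:#200 97:#203 100:#174 103:#201 106:#205 109:#203 112:#204 115:#201 118:#199 121:#197 124:.97 127:.101
0 40:.64 43:.81 46:.96 49:.126 52:.228 55:.226 58:#216 61:#205 64:#202 67:#201 70:#204 73:#207 76:#204 79:#194 82:#203 85:#200 88:#198 91:#205 94:#206 97:#208 100:#175 103:#207 106:#203 109:#200 112:#203 115:#205 118:#206 121:#191 124:.91 127:.96
0.015 40:.57 43:.79 46:.94 49:.143 52:.227 55:.228 58:.219 61:#200 64:#203 67:#205 70:#207 73:#200 76:#195 79:#187 82:#201 85:#200 88:#204 91:#204 94:#203 97:#199 100:#170 103:#203 106:#199 109:#203 112:#202 115:#203 118:#198 121:#178 124:.99 127:.104
```

The three tops run unbroken over about 57 to 122.5 mm, with joints at about 79 and 100. That is a solid 66 mm row against the plate with the follower touching it, allowing for roughly 2 mm of frame offset. I'll hand in.

```bash
python3 -c "
from plant import manip
print(manip.job_done())"
```

```text
the job is handed in; nothing more can be done
None
```

I loaded the tall carton into the magazine, closed the follower on the row, and handed the job in at about 24 s. The hand-in reports no verdict.

- **Loading:** I took the carton from the stand by its narrow sides and set it upright on the clear table. There I regripped it across its thickness and lowered it into the channel gap. It was still held when the floor pushed back with about 11 N, and only then did I release it.
- **Closing the row:** I slid the follower up by its handle until it stopped moving and the push force had risen to about 7–9 N. Then I eased off, released and backed the arm away. The wrist force stayed far below the 40 N crush limit throughout the push.

**Last checks:**
- A close view before the last two nudges showed no gap between follower, carton and row_b.
- After the retreat I could not view the last picture, because the limit of 12 was reached, so I sampled its pixels instead. They showed one unbroken 66 mm block of three cartons, with the follower plate at its near end.
- That block read as magazine y of about 57 to 122.5 mm, about 2 mm further along than the nominal 54 to 120 mm. I put this down to an offset in my frame estimate, since the end plate physically stopped the row.
- I did not look at the short cartons or the other objects again after the release. The arm met no unexpected forces at any reading.

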